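# Lock the battery cover screw of a microscope lamp pack

## Task

Take the screwdriver from its wooden stand and lock the battery cover of the white microscope lamp pack: seat the blade in the slot of the spring-loaded cover screw, push it about half-way in, never hard to the bottom, keep pushing while you turn it clockwise as far as it goes, then let it spring back up locked. Put the screwdriver back upright in its stand and leave the oil bottle, the objective and the slide box where they are.

Things in the scene. Friction and masses are not known exactly. Their poses are not given: they have to be found in the camera images.
- pack: White lamp power pack, fixed to the bench, 150 (x) x 110 (y) x 50 mm high. Origin: centre of its underside, z up. A battery cover outlined by a black seam takes its -x half; on it lies a 64 mm square aluminium flange, 3 to 5.5 mm proud, with the cover screw. At the +x end a black dimmer knob (radius 16, 10 mm tall), not to be used.
- screw_spot (a point): Nominal centre of the cover screw's face, at x -30, y 0, z 53 mm in the pack's frame. The flange floats: the real screw axis lies up to 2.5 mm off this point along the pack's x, up to 7.5 mm along its y, the face 0 to 2.5 mm higher, the slot up to 0.05 rad off in yaw; this is not measured. The steel head is 28 mm across, its face flush with the flange.
- screw_press (a joint): How far the screw head is pushed down, in m: 0 = up (flush), hard bottom at 0.007. A spring holds it up: 5 N starts it moving, then 2 N per mm. Unless it is 2.5 mm (10 N) or more down, hidden locking teeth every 0.35 rad block the turn. Past 5 mm (15 N) it is over-pressed and damages the battery contacts; 3.5 to 4 mm (12 to 13 N) is right.
- screw_turn (a joint): Turn of the screw in rad, growing clockwise seen from above; 0 at the start (open). Hard stop at 1.4 (locked): the slot then points at a green dot. Turns with about 0.05 N m while pushed in. Released at 1.4 it springs up and stays locked.
- driver: Screwdriver, loose, about 120 g. Starts upright, blade down, in the stand. Origin: centre of the blade's tip; z runs up to the handle, x along the blade's width. Flat blade 14 mm wide (x), 2.6 mm thick (y), 20 mm long; round shank 8 mm thick; red square handle 24 x 24 mm, flats along x and y, from 63 to 133 mm above the tip.
- stand: Wooden tool stand fixed to the bench, 70 x 70 x 72 mm high, origin at the centre of its underside. One round vertical hole, 19 mm across, right through its centre; the driver's handle shoulder rests on the top, so the blade's tip is 9 mm above the bench.
- stand_hole (a point): Centre of the mouth of the stand's hole, 72 mm above the bench.
- oil_bottle: Bystander: amber oil bottle, radius 16, 65 mm high, origin under its centre. Leave alone.
- objective: Bystander: black microscope objective with a brass thread ring and steel nose, standing on end, radius 13, 45 mm high, origin under its centre. Leave alone.
- slide_box: Bystander: blue slide box 100 x 85 x 34 mm, origin under its centre. Leave alone.
- red_dot (a point): Nominal place of the red dot (open mark) on the flange, 22.5 mm from the screw axis along the pack's +x. The screw's straight slot starts along the pack's x axis, pointing at it. The slot is 4.4 mm wide, 20 mm long with closed ends, 5 mm deep with a flat floor, centred on the screw axis.
Mind the look-alikes: they are no part of the job. Of the things like the driver, leave any that is purple; of the rest the larger one is meant. Several things look just like the stand: the one meant starts farthest to the robot's left.

How it is judged:
On the way, in this order (a step that is already met when the one before it is completed fails the run):
1. the screwdriver is lifted out of its stand (height (world z) of driver above 0.075 m), for 0.1 s.
2. the screw is pushed in with the blade and is being turned (value of joint screw_press above 0.0022 m and value of joint screw_turn above 0.5 rad and horizontal distance between driver and screw_spot below 0.015 m and height (world z) of driver below 0.049 m), for 0.1 s.
3. the screw has sprung back up in its locked place (value of joint screw_press below 0.001 m and value of joint screw_turn above 1.3 rad), for 0.2 s.
At the end, for the whole second after the job is handed in: The screw is locked (turned more than 1.3 rad) and sprung up to within 1 mm of flush; the screwdriver stands at rest in its stand, upright within 0.12 rad, its tip within 7 mm of the hole's axis and no more than 14 mm above the bench (all of step 3 and horizontal distance between driver and stand_hole below 0.007 m and height (world z) of driver below 0.014 m and angle between driver's own z axis and vertical below 0.12 rad and linear speed of driver below 0.02 m/s); the robot touches nothing.
It fails at once if the screw is over-pressed (more than 5 mm down) (value of joint screw_press above 0.005 m).
It fails at once if a bystander is moved by more than 15 mm (distance of any of oil_bottle, objective, slide_box from where it was at the start of the episode above 0.015 m).
It also fails if it takes over 72 s, if anything falls off the work surface, if the arm or the gripper's body presses on something with over 40 N, if the wrist force passes 120 N, or if a joint passes its speed limit or range.

## Robot

A 7-joint arm with a two-finger parallel gripper is mounted at the origin on the work surface. World frame = base frame: x ahead of the robot, y to its left, z up, the work surface at z = 0. Lengths are in m, angles in rad, forces in N, time in s.
With the tool pointing down it reaches from about 0.425 to 0.95 m from the base axis. Payload 16.7 kg.
Tool frame: the origin (TCP) lies at the very end of the fingers, on their centre line; the grasp point (between the pads) lies 19 mm behind it; z points along the fingers, y is the line along which they close (so a half turn about z gives the same grasp; the last joint's range is limited). The gripper opens to 94 mm and grips with 3 to 60 N. Pads are 16 mm wide; open, the fingers measure 119 mm over their backs; the gripper's body (75 mm by 177 mm) begins 78 mm behind the grasp point.
Start: joints at [-1.282, 0.426, 0.074, 1.606, -0.034, 1.111, -0.067], TCP at [0.286, 0.611, 0.205] pointing down, gripper open.
Joint ranges: [-2.85, 2.85], [-0.5, 2.14], [-1.23, 1.37], [0.21, 2.46], [-1.02, 4.16], [0.16, 2.05], [-2.73, 2.73]. Speed limits (rad/s): [1.89, 1.89, 2.39, 2.39, 3.01, 3.01, 3.01].

## Interface

Orientations are given as a unit quaternion [w, x, y, z].
In Python, from rig import * gives the robot as it stands. The module is installed in compiled form; this text tells all that it offers.
- The arm moves only by the tool play_rows, never from a script. Its argument "steps" is a list of rows, each an object of numbers: "claw": the opening, from 0 (shut) to 1 (fully open); "tx", "ty", "tz": the shift along the world's x, y, z in units of 40 mm (1.0 is 40 mm); "ax", "ay", "az": the turn, a rotation vector about the world's x, y, z in units of 6 degrees (1.0 is 6 degrees). In form: [{"claw": .., "tx": .., "ty": .., "tz": .., "ax": .., "ay": .., "az": ..}, ...]. A call has 1 to 12 rows; each row is the pose to reach, as a shift and turn from the pose commanded when the call began; what a row does not reach only later rows make up. A row lasts 1/12 s, in which the tool goes at most 41.7 mm and 7.16 degrees, less where a joint would pass 70% of its speed; a pose out of reach is approached as far as the arm can. A call with a gripper value outside its range is refused whole. The fingers move at their own pace and stop on an object; "grip_force" is the grip in N (left out, the last holds). Time passes only in rows, so rows that repeat a pose let the fingers close. It gives the time, the measured TCP pose, the force, the opening and the grip force at its end, in the units of the state.
- read_state(): the state, without advancing time (a new reading comes with each control period).
- grab_frame(name): name is "scene" or "top" or "wrist"; returns the picture (384x512x3 uint8, red, green, blue); there is no depth.
- camera_model(name): a dict with "intrinsics" (3x3 intrinsics, pixels), "eye" and "orientation" of the camera in the world; the wrist camera has in their place "hand_eye" (4x4, takes a point from camera to tool coordinates, whose origin is the TCP and whose axes are the flange's). Camera axes: x right, y up, looking along -z (the intrinsics and any distortion apply to the point x, -y, -z); pixel columns grow to the right and rows downward; lengths in m; the calibration is good to about 2 mm. A picture is of the moment at which its call begins: read the wrist's pose just before it. camera_model takes no time and is no camera call.
- sign_off(): hands the job in; it is judged then, once.
The state is a dict: "clock": time; "q": joint angles; "joint_velocities": joint speeds; "joint_efforts": joint torques, N m; "ee_pos": TCP position; "orientation": TCP orientation; "wrist_force": force on the tool from outside, world axes, zero at the start; "ft_torque": the same for the moment, N m; "width": opening from 0.0 (shut) to 1.0 (fully open); "finger_force": force on a finger pad.
Only numpy, scipy, OpenCV 4.12 (cv2) and the standard library are available. Lean on these libraries where they do the work, as an engineer would, in place of code of your own. Each camera call takes 0.05 s, during which the arm holds its last target. There are 200 camera calls.

## Working session

There is one attempt and no reset: what is moved stays moved. The work goes in short steps, Python scripts to look and compute and a tool call to move; the robot and the scene stay as the last step left them, time stands still between calls to the robot, and variables do not carry over. Pictures are saved under pics/ and viewed, at most 10 in all, crops included, and the job is handed in when it is done.

Besides the shell and the picture viewer there is one more tool, called after ">>>" as name(argument=value, ...) on one line, values as JSON. play_rows: Moves the arm, as the interface text tells. Its arguments: {"type":"object","properties":{"steps":{"type":"array","items":{"type":"object","properties":{"claw":{"type":"number"},"tx":{"type":"number"},"ty":{"type":"number"},"tz":{"type":"number"},"ax":{"type":"number"},"ay":{"type":"number"},"az":{"type":"number"}}}},"grip_force":{"type":"number"}},"required":["steps"]}

```bash
mkdir -p pics; cat > h.py <<'E'
from rig import *
import numpy as np, cv2
from scipy.spatial.transform import Rotation as R
def q2R(q): return R.from_quat([q[1],q[2],q[3],q[0]]).as_matrix()
def cam(n, st=None):
    m=camera_model(n); K=np.array(m["intrinsics"])
    if "hand_eye" in m:
        s=st or read_state(); H=np.array(m["hand_eye"]); T=np.eye(4); T[:3,:3]=q2R(s["orientation"]); T[:3,3]=s["ee_pos"]
        X=T@H; return K,X[:3,3],X[:3,:3],m
    o=np.array(m["orientation"]); return K,np.array(m["eye"]),(q2R(o) if o.size==4 else o),m
def ray(c,u,v):
    K,e,Rm,m=c; d=np.linalg.solve(K,[u,v,1.]); return e,Rm@np.array([d[0],-d[1],-d[2]]) *1.0 if False else (Rm@np.array([d[0],-d[1],-1.]))
def onz(c,u,v,z):
    e,d=ray(c,u,v); return e+d*(z-e[2])/d[2]
def proj(c,p):
    K,e,Rm,m=c; x=Rm.T@(np.array(p)-e); x=K@np.array([x[0],-x[1],-x[2]]); return x[:2]/x[2]
E
python3 - <<'E'
from h import *
for n in ["scene","top","wrist"]:
    im=grab_frame(n); cv2.imwrite(f"pics/{n}0.png",im[:,:,::-1]); print(n,camera_model(n))
a=cv2.imread("pics/scene0.png");b=cv2.imread("pics/top0.png")
s=read_state();print(s)
E
```

```text
scene {'intrinsics': array([[413.93934019,   0.        , 255.65348878],
       [  0.        , 413.93934019, 189.89721134],
       [  0.        ,   0.        ,   1.        ]]), 'eye': array([ 1.39670873, -0.21597412,  0.82138146]), 'orientation': array([0.73017696, 0.32537653, 0.23302655, 0.55377825])}
top {'intrinsics': array([[429.55873859,   0.        , 247.6889359 ],
       [  0.        , 429.55873859, 203.87579056],
       [  0.        ,   0.        ,   1.        ]]), 'eye': array([0.51087855, 0.02508896, 1.22266887]), 'orientation': array([ 0.70689338,  0.02828841, -0.04210547, -0.70549887])}
wrist {'intrinsics': array([[295.0696333 ,   0.        , 255.91382843],
       [  0.        , 295.0696333 , 195.76010781],
       [  0.        ,   0.        ,   1.        ]]), 'hand_eye': array([[-5.78601574e-06,  9.70886917e-01,  2.39538293e-01,
         7.02748363e-02],
       [ 9.99999460e-01, -2.43352299e-04,  1.01050055e-03,
         1.24484125e-03],
       [ 1.03937396e-03,  2.39538170e-01, -9.70886391e-01,
        -1.80041947e-01],
       [ 0.00000000e+00,  0.00000000e+00,  0.00000000e+00,
         1.00000000e+00]])}
{'clock': 0.15, 'q': array([-1.28251782,  0.42657096,  0.07386426,  1.60644233, -0.0341115 ,
        1.11081177, -0.06708041]), 'joint_velocities': array([-1.07075539e-03, -2.29746229e-03, -9.46226370e-05, -1.71303234e-03,
        4.64663226e-04, -3.26400859e-04,  9.71023903e-04]), 'joint_efforts': array([ 3.78999059e-03, -9.36278915e+01,  3.66935648e+00, -4.54422069e+01,
       -4.86799073e-02,  1.79181935e-02,  6.25448502e-05]), 'ee_pos': array([0.28603127, 0.61102902, 0.20495611]), 'orientation': array([-7.93206442e-05,  2.17157358e-01,  9.76136489e-01, -4.80103667e-04]), 'wrist_force': array([ 0.34668064, -0.30192964,  0.04591049]), 'ft_torque': array([-0.00907527, -0.02290594,  0.0100514 ]), 'finger_force': 0.0, 'width': 1.0001626123882665}
```

View pics/top0.png

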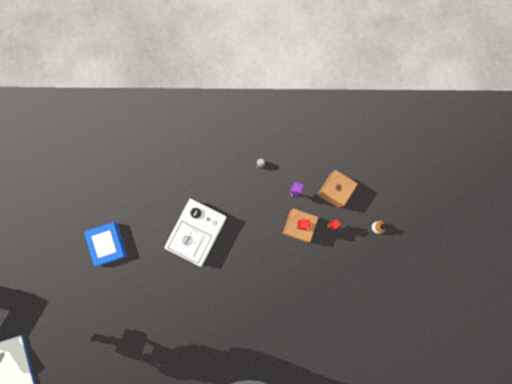

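View pics/scene0.png

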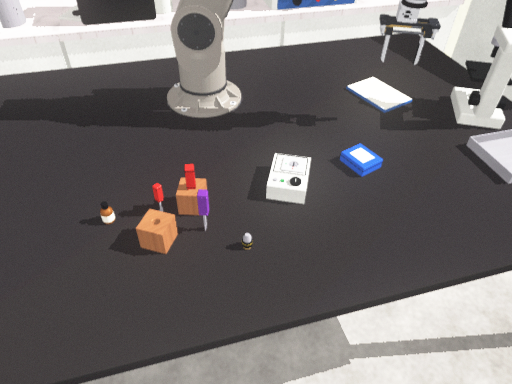

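The top view has red handles at (304,225), in the left stand, and (335,225), which is smaller and free-standing, plus a purple one at (297,188). The stands are at (301,226) and (338,188). In the top view left is world +y, so the stand at (301,226) is the leftmost one. The larger red driver is the one standing in it. I'll measure and confirm with a crop.

```bash
python3 - <<'E'
from h import *
b=cv2.imread("pics/top0.png"); c=cam("top"); hsv=cv2.cvtColor(b,cv2.COLOR_BGR2HSV)
def comps(name,lo,hi,z,mn=25):
    m=cv2.inRange(hsv,np.array(lo),np.array(hi))
    cs,_=cv2.findContours(m,cv2.RETR_EXTERNAL,cv2.CHAIN_APPROX_NONE)
    for k in cs:
        a=cv2.contourArea(k)
        if a<mn: continue
        r=cv2.minAreaRect(k); bx=cv2.boxPoints(r)
        P=np.array([onz(c,u,v,z)[:2] for u,v in bx])
        e=P[1]-P[0]; f=P[2]-P[1]
        print(name,a,np.round(r[0],1),"ctr",P.mean(0).round(4),"sides",np.round([np.linalg.norm(e),np.linalg.norm(f)],3),"yaw",np.round([np.arctan2(e[1],e[0]),np.arctan2(f[1],f[0])],3))
comps("red",(0,200,120),(4,255,255),.142)
comps("red",(176,200,120),(180,255,255),.142)
comps("wood",(6,80,60),(20,255,255),.072,100)
comps("purple",(125,100,60),(150,255,255),.13)
comps("pack",(0,0,140),(180,50,255),.05,300)
comps("blue",(105,150,80),(125,255,255),.034)
a=cv2.imread("pics/scene0.png")
x=np.hstack([cv2.resize(b[140:280,150:400],None,fx=3,fy=3,interpolation=cv2.INTER_CUBIC)[:420]])
y=cv2.resize(a[130:270,90:340],None,fx=3,fy=3,interpolation=cv2.INTER_CUBIC)
o=np.vstack([x,y]); cv2.imwrite("pics/crop1.png",cv2.resize(o,(535,600)))
E
```

```text
wood 805.5 [300.2 224.9] ctr [ 0.5697 -0.1385] sides [0.078 0.081] yaw [-0.329 -1.892]
wood 887.5 [337.2 188.8] ctr [ 0.6678 -0.2403] sides [0.089 0.082] yaw [-0.557 -2.125]
purple 118.0 [296.  188.5] ctr [ 0.6602 -0.1205] sides [0.035 0.029] yaw [-0.467 -2.036]
pack 1183.0 [ 16.  359.5] ctr [0.2166 0.6092] sides [0.12  0.083] yaw [ 0.058 -1.574]
pack 401.5 [103.6 243.7] ctr [0.519  0.3915] sides [0.052 0.061] yaw [-1.243 -2.792]
pack 2353.5 [194.6 231.8] ctr [0.5518 0.1464] sides [0.155 0.118] yaw [-0.447 -2.033]
pack 45093.5 [255.5  45. ] ctr [ 1.0848 -0.0285] sides [1.474 0.272] yaw [-1.558  3.081]
blue 1177.5 [105.1 243.9] ctr [0.5187 0.3923] sides [0.092 0.103] yaw [-1.266 -2.816]
```

View pics/crop1.png

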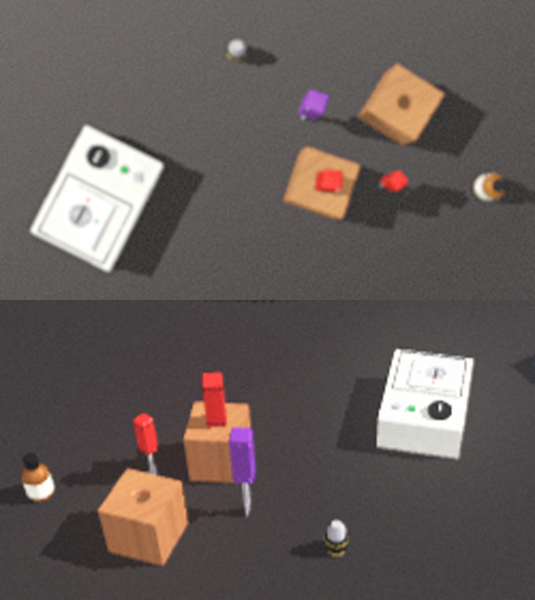

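The crop confirms it: the larger red driver is in the left stand, and the small red and purple ones stand free. The pack's yaw is about -0.45, with the knob at the +x end. I'll look at the screw from the wrist first, since it's on the way.

>>> play_rows(steps=[{"claw":1,"tx":3,"ty":-5.6,"tz":0},{"claw":1,"tx":3,"ty":-5.6,"tz":0},{"claw":1,"tx":3,"ty":-5.6,"tz":0},{"claw":1,"tx":3,"ty":-5.6,"tz":0},{"claw":1,"tx":3,"ty":-5.6,"tz":0},{"claw":1,"tx":6,"ty":-11.3,"tz":-1},{"claw":1,"tx":6,"ty":-11.3,"tz":-1},{"claw":1,"tx":6,"ty":-11.3,"tz":-1},{"claw":1,"tx":6,"ty":-11.3,"tz":-1},{"claw":1,"tx":6,"ty":-11.3,"tz":-1},{"claw":1,"tx":6,"ty":-11.3,"tz":-1},{"claw":1,"tx":6,"ty":-11.3,"tz":-1}])

```text
validation failed for argument at $.st...
```

>>> play_rows(steps=[{"claw":1},{"claw":1},{"claw":1},{"claw":1},{"claw":1}])

```text
validation failed for argument at $.st...
```

```bash
python3 - <<'E'
from h import *
s=read_state(); im=grab_frame("wrist"); cv2.imwrite("pics/w1.png",im[:,:,::-1]); print(s["clock"],s["ee_pos"],s["orientation"],s["q"])
c=cam("wrist",s); print(proj(c,[.525,.159,.054]))
E
```

```text
0.15 [0.28603127 0.61102902 0.20495611] [-7.93206442e-05  2.17157358e-01  9.76136489e-01 -4.80103667e-04] [-1.28251782  0.42657096  0.07386426  1.60644233 -0.0341115   1.11081177
 -0.06708041]
[ 47.17498549 455.95753799]
```

View pics/w1.png

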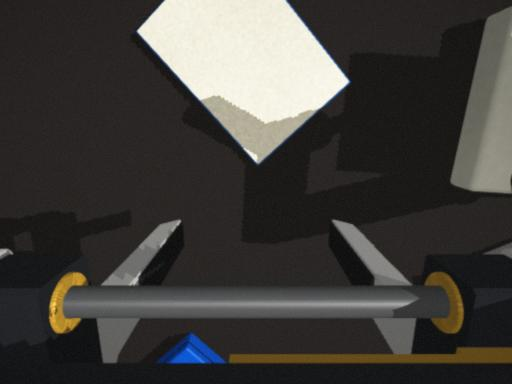

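The move was refused, probably because every row needs all the keys. The picture only shows the start view.

>>> play_rows(steps=[{"claw":1,"tx":3,"ty":-5.6,"tz":0,"ax":0,"ay":0,"az":0},{"claw":1,"tx":3,"ty":-5.6,"tz":0,"ax":0,"ay":0,"az":0},{"claw":1,"tx":3,"ty":-5.6,"tz":0,"ax":0,"ay":0,"az":0},{"claw":1,"tx":3,"ty":-5.6,"tz":0,"ax":0,"ay":0,"az":0},{"claw":1,"tx":3,"ty":-5.6,"tz":0,"ax":0,"ay":0,"az":0},{"claw":1,"tx":6,"ty":-11.3,"tz":-1,"ax":0,"ay":0,"az":0},{"claw":1,"tx":6,"ty":-11.3,"tz":-1,"ax":0,"ay":0,"az":0},{"claw":1,"tx":6,"ty":-11.3,"tz":-1,"ax":0,"ay":0,"az":0},{"claw":1,"tx":6,"ty":-11.3,"tz":-1,"ax":0,"ay":0,"az":0},{"claw":1,"tx":6,"ty":-11.3,"tz":-1,"ax":0,"ay":0,"az":0},{"claw":1,"tx":6,"ty":-11.3,"tz":-1,"ax":0,"ay":0,"az":0},{"claw":1,"tx":6,"ty":-11.3,"tz":-1,"ax":0,"ay":0,"az":0}], grip_force=20)

```text
clock: 1.2
ee_pos: [0.52, 0.17, 0.1673]
orientation: [0.0, 0.217, 0.976, 0.0]
wrist_force: [1.0, 0.3, -0.4]
width: 0.998
finger_force: 0.0
```

>>> play_rows(steps=[{"claw":0.8,"tx":0,"ty":0,"tz":0,"ax":0,"ay":0,"az":0},{"claw":0.8,"tx":0,"ty":0,"tz":0,"ax":0,"ay":0,"az":0},{"claw":0.8,"tx":0,"ty":0,"tz":0,"ax":0,"ay":0,"az":0},{"claw":0.8,"tx":0,"ty":0,"tz":0,"ax":0,"ay":0,"az":0}])

```text
clock: 1.53
ee_pos: [0.519, 0.1732, 0.1674]
orientation: [-0.0, 0.216, 0.976, 0.0]
wrist_force: [0.2, 0.1, 0.5]
width: 0.803
finger_force: 0.0
```

```bash
python3 - <<'E'
from h import *
s=read_state(); im=grab_frame("wrist"); cv2.imwrite("pics/w1.png",im[:,:,::-1]); print(s["clock"],s["ee_pos"],s["orientation"],s["q"])
c=cam("wrist",s); print(proj(c,[.525,.159,.054]))
E
```

```text
1.5333 [0.51903516 0.17320439 0.16738834] [-1.37683500e-04  2.16311327e-01  9.76324417e-01  1.56238630e-04] [-0.67500377  0.26224422  0.27900937  1.94645347 -0.08874901  0.94451781
  0.78176889]
[244.93702371 204.53110342]
```

View pics/w1.png

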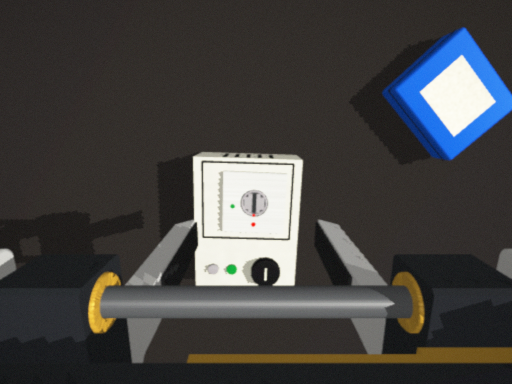

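The screw is at (254,203) with the slot vertical, the red dot at (253,224) and the green dot at (233,206). Image down is pack +x.

```bash
cat > scr.py <<'E'
from h import *
def screw(fn,s,u0,v0,r,z=.0545):
    c=cam("wrist",s); b=cv2.imread(fn); k=6
    x0,y0=int(u0-r),int(v0-r); g=cv2.cvtColor(b[y0:y0+2*r,x0:x0+2*r],cv2.COLOR_BGR2GRAY)
    G=cv2.resize(g,None,fx=k,fy=k,interpolation=cv2.INTER_CUBIC)
    m=(G<95).astype(np.uint8)
    cs,_=cv2.findContours(m,cv2.RETR_EXTERNAL,cv2.CHAIN_APPROX_NONE)
    q=min(cs,key=lambda q:np.linalg.norm(np.array(cv2.minAreaRect(q)[0])-r*k)+(1e3 if cv2.contourArea(q)<150 else 0))
    bx=(cv2.boxPoints(cv2.minAreaRect(q))+.5)/k-.5+[x0,y0]
    P=np.array([onz(c,u,v,z) for u,v in bx])[:,:2]
    e=P[1]-P[0];f=P[2]-P[1]; l=e if np.linalg.norm(e)>np.linalg.norm(f) else f
    if l[0]<0:l=-l
    print("slot px",bx.mean(0).round(2),"ctr",P.mean(0).round(4),"len/wid",np.linalg.norm(e).round(4),np.linalg.norm(f).round(4),"yaw",np.arctan2(l[1],l[0]).round(3))
    return P.mean(0)
E
python3 - <<'E'
from scr import *
s=read_state(); screw("pics/w1.png",s,254,203,13)
c=cam("wrist",s)
b=cv2.imread("pics/w1.png"); h=cv2.cvtColor(b,cv2.COLOR_BGR2HSV)
w=cv2.inRange(h,(0,0,110),(180,70,255)); 
print(onz(c,253.5,224.5,.0545), onz(c,233,206,.0545), onz(c,265,271,.06))
# handle with top camera
t=cv2.imread("pics/top0.png");H=cv2.cvtColor(t,cv2.COLOR_BGR2HSV);print(H[225,304],H[224,335])
m=(t[:,:,2].astype(int)-t[:,:,1]>110)&(t[:,:,1]<70)
ct=cam("top")
for q in cv2.findContours(m.astype(np.uint8),0,1)[0]:
    if cv2.contourArea(q)>15: r=cv2.minAreaRect(q); print(r,cv2.contourArea(q),onz(ct,*r[0],.142), q[:,0].mean(0))
E
```

```text
slot px [253.77 202.65] ctr [0.527  0.1683] len/wid 0.0208 0.003 yaw -0.477
[0.54830572 0.15802289 0.0545    ] [0.5211442  0.14738469 0.0545    ] [0.5993551  0.14778239 0.06      ]
[  2 184 254] [  2 186 252]
((333.5, 224.5), (7.0, 11.0), 90.0) 28.5 [ 0.5671719  -0.21290722  0.142     ] [334.2        224.74285714]
```

>>> play_rows(steps=[{"claw":0.6,"tx":1.2,"ty":-7.8,"tz":1.6,"ax":0,"ay":0,"az":0},{"claw":0.6,"tx":1.2,"ty":-7.8,"tz":1.6,"ax":0,"ay":0,"az":0},{"claw":0.6,"tx":1.2,"ty":-7.8,"tz":1.6,"ax":0,"ay":0,"az":0},{"claw":0.6,"tx":1.2,"ty":-7.8,"tz":1.6,"ax":0,"ay":0,"az":0},{"claw":0.6,"tx":1.2,"ty":-7.8,"tz":1.6,"ax":0,"ay":0,"az":0},{"claw":0.6,"tx":1.2,"ty":-7.8,"tz":1.6,"ax":0,"ay":0,"az":0},{"claw":0.6,"tx":1.2,"ty":-7.8,"tz":1.6,"ax":0,"ay":0,"az":0},{"claw":0.6,"tx":1.2,"ty":-7.8,"tz":1.6,"ax":0,"ay":0,"az":0},{"claw":0.6,"tx":1.2,"ty":-7.8,"tz":1.6,"ax":0,"ay":0,"az":0},{"claw":0.6,"tx":1.2,"ty":-7.8,"tz":1.6,"ax":0,"ay":0,"az":0},{"claw":0.6,"tx":1.2,"ty":-7.8,"tz":1.6,"ax":0,"ay":0,"az":0},{"claw":0.6,"tx":1.2,"ty":-7.8,"tz":1.6,"ax":0,"ay":0,"az":0}])

```text
clock: 2.58
ee_pos: [0.5676, -0.138, 0.2311]
orientation: [-0.0, 0.216, 0.976, 0.0]
wrist_force: [-0.4, 0.0, -0.2]
width: 0.595
finger_force: 0.0
```

```bash
python3 - <<'E'
from h import *
s=read_state(); im=grab_frame("wrist"); cv2.imwrite("pics/w2.png",im[:,:,::-1]); print(s["clock"],s["ee_pos"],s["orientation"],s["q"])
c=cam("wrist",s); print(proj(c,[.566,-.139,.142]))
t=cv2.imread("pics/w2.png").astype(int)
m=((t[:,:,2]-t[:,:,1]>70)&(t[:,:,1]<70)).astype(np.uint8)
for q in cv2.findContours(m,0,1)[0]:
    if cv2.contourArea(q)>50: print(cv2.minAreaRect(q),cv2.contourArea(q))
E
```

```text
2.5833 [ 0.56758335 -0.13804697  0.23106408] [-3.15848611e-04  2.15866096e-01  9.76422898e-01  2.28007125e-04] [-0.24338466  0.27038417  0.45393851  1.80604656 -0.13263091  1.09563686
  1.3928068 ]
[253.22925943 198.75896677]
((226.0, 236.0), (26.0, 16.0), 0.0) 374.5
((253.1603546142578, 194.31130981445312), (35.576385498046875, 27.60947036743164), 74.05460357666016) 825.5
((143.70001220703125, 175.6000213623047), (42.0380744934082, 15.652474403381348), 26.56505012512207) 599.5
```

View pics/w2.png

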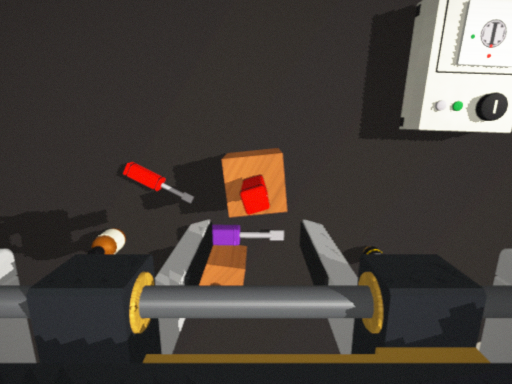

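The driver's handle is at (255,195): its top face spans rows ~188–213, with a side face above it.

```bash
python3 - <<'E'
from h import *
s=read_state(); c=cam("wrist",s)
t=cv2.imread("pics/w2.png")[170:220,232:280]
o=cv2.resize(t,None,fx=10,fy=10,interpolation=cv2.INTER_CUBIC); cv2.imwrite("pics/c2.png",o)
R_=t[:,:,2].astype(int); m=(R_-t[:,:,1]>70)
print("\n".join(" ".join(f"{v:3d}" if k else "  ." for v,k in zip(a[6:40],b[6:40])) for a,b in zip(R_[::2],m[::2])))
E
```

```text
224 219 223 225 229 230 229 227 229 227 228 228 224 221 225 225 226 222 219 217 215 221 223 221 220 221 217 213 216 219 223 224 225 226
222 223 227 230 229 229 228 228 226 228 225 224 221 224 227 227 225 218 215 218 221 222 221 221 220 217 215 219 220 224 224 223 226 226
222 226 227 229 228 228 228 228 227 227 224 223 224 226 226 222 215 210 210 208 191 168 174 185 202 209 216 220 224 225 224 225 225 223
226 229 227 227 227 228 228 227 223 218 216 195 179 178 143   . 129 140 141 134 138 149 169 190 193 209 220 226 225 226 226 226 222 221
185 182   .   . 198 198 180 167 137 127 120 126 141 139 140 149 147 150 150 151 152 155 182 208 220 203 209 226 224 226 225 223 220 222
  .   .   .   .   .   . 124 137 143 147 148 147 148 152 149 151 150 153 151 150 150 152 176 205 229 217 213 224 225 225 222 222 222 222
  .   .   .   . 139 141 144 150 149 150 152 151 151 153 153 154 151 152 151 151 149 154 169 201 226 234 220 214 222 220 221 222 220 217
  .   .   . 149 150 149 149 151 152 150 149 149 153 151 153 155 150 149 150 143 124 116 121 133 181 225 230 222 219 221 220 220 219 216
  .   .   . 
[... 1599 characters left out ...]
 247 240 217 210 212
219 219 219 215 213 211 199 191 212 240 247 247 247 248 248 248 248 248 247 246 245 243 239 239 235 221 222 218 205 201 207 210 214 215
218 218 217 210 215 220 221 204 200 226 241 246 245 243 243 239 240 235 221 224 227 222 219 222 217 214 209 199 198 201 203 206 208 209
218 215 212 212 217 221 220 219 213 207 209 206 213 207 193 169 161   .   .   .   .   .   .   .   .   .   .   .   .   .   .   .   .   .
  .   .   .   .   .   .   .   .   .   .   .   .   .   .   .   .   .   .   .   .   .   .   .   .   .   .   .   .   .   .   .   .   .   .
  .   .   .   .   .   .   .   .   .   .   .   .   .   .   .   .   .   .   .   .   .   .   .   .   .   .   .   .   .   .   .   .   .   .
```

View pics/c2.png

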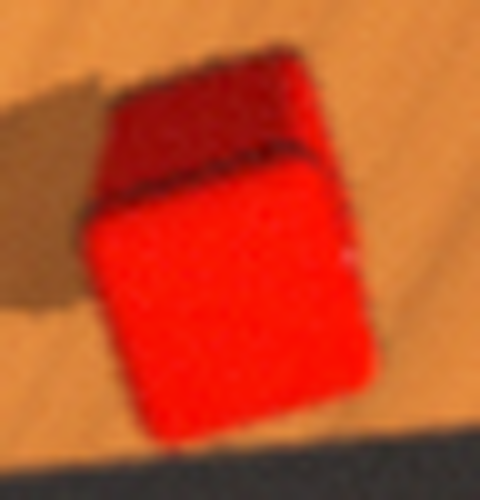

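```bash
python3 - <<'E'
from h import *
s=read_state(); c=cam("wrist",s)
t=cv2.imread("pics/w2.png")
m=((t[:,:,2]>225)&(t[:,:,1]<60)).astype(np.uint8)
q=max(cv2.findContours(m[170:220,232:280],0,1)[0],key=cv2.contourArea)+np.array([232,170])
bx=cv2.boxPoints(cv2.minAreaRect(q)); P=np.array([onz(c,u,v,.142) for u,v in bx])[:,:2]
e=P[1]-P[0]; print(P.mean(0),np.linalg.norm(e),np.linalg.norm(P[2]-P[1]),np.arctan2(e[1],e[0]), bx)
ty=q2R(s["orientation"])[:,1]; print("tool y yaw",np.arctan2(ty[1],ty[0]))
# stand wood top: contour
h=cv2.cvtColor(t,cv2.COLOR_BGR2HSV); w=(((h[:,:,0]<22)&(h[:,:,1]>90)&(h[:,:,2]>60)).astype(np.uint8)); w[:, :200]=0
q=max(cv2.findContours(w[140:222],0,1)[0],key=cv2.contourArea)+np.array([0,140])
print(cv2.approxPolyDP(q,4,True)[:,0].tolist())
for u,v in cv2.approxPolyDP(q,4,True)[:,0]: print(onz(c,u,v,.072)[:2].round(4))
E
```

```text
[ 0.56804996 -0.13759097] 0.022879893358780733 0.022264701953399663 1.4335461187877034 [[240.62387 192.41284]
 [264.01834 185.3945 ]
 [270.62387 207.41284]
 [247.2294  214.43118]]
tool y yaw 1.1356055480573988
[[278, 148], [229, 152], [221, 158], [229, 217], [287, 211], [283, 153]]
[ 0.5398 -0.0965]
[ 0.5204 -0.1491]
[ 0.5227 -0.1604]
[ 0.5902 -0.1834]
[ 0.6128 -0.117 ]
[ 0.5474 -0.0936]
```

>>> play_rows(grip_force=55, steps=[{"claw":0.55,"tx":0,"ty":0,"tz":0,"ax":0,"ay":0,"az":2.85},{"claw":0.55,"tx":0,"ty":0,"tz":0,"ax":0,"ay":0,"az":2.85},{"claw":0.55,"tx":0,"ty":0,"tz":0,"ax":0,"ay":0,"az":2.85},{"claw":0.55,"tx":0,"ty":0,"tz":0,"ax":0,"ay":0,"az":2.85},{"claw":0.55,"tx":0,"ty":0,"tz":-1.5,"ax":0,"ay":0,"az":2.85},{"claw":0.55,"tx":0,"ty":0,"tz":-2.3,"ax":0,"ay":0,"az":2.85},{"claw":0.55,"tx":0,"ty":0,"tz":-3,"ax":0,"ay":0,"az":2.85},{"claw":0.55,"tx":0,"ty":0,"tz":-3.35,"ax":0,"ay":0,"az":2.85},{"claw":0.55,"tx":0,"ty":0,"tz":-3.35,"ax":0,"ay":0,"az":2.85},{"claw":0.55,"tx":0,"ty":0,"tz":-3.35,"ax":0,"ay":0,"az":2.85}])

```text
clock: 3.47
ee_pos: [0.5674, -0.1396, 0.0972]
orientation: [-0.001, 0.07, 0.998, -0.0]
wrist_force: [-0.1, 0.5, 1.0]
width: 0.552
finger_force: 0.0
```

>>> play_rows(grip_force=55, steps=[{"claw":0.1,"tx":0,"ty":0,"tz":0,"ax":0,"ay":0,"az":0},{"claw":0.1,"tx":0,"ty":0,"tz":0,"ax":0,"ay":0,"az":0},{"claw":0.1,"tx":0,"ty":0,"tz":0,"ax":0,"ay":0,"az":0},{"claw":0.1,"tx":0,"ty":0,"tz":0,"ax":0,"ay":0,"az":0},{"claw":0.1,"tx":0,"ty":0,"tz":0,"ax":0,"ay":0,"az":0},{"claw":0.1,"tx":0,"ty":0,"tz":0,"ax":0,"ay":0,"az":0},{"claw":0.1,"tx":0,"ty":0,"tz":0,"ax":0,"ay":0,"az":0},{"claw":0.1,"tx":0,"ty":0,"tz":0,"ax":0,"ay":0,"az":0}])

```text
clock: 4.13
ee_pos: [0.5679, -0.1401, 0.0981]
orientation: [0.001, 0.07, 0.998, 0.0]
wrist_force: [-2.3, 2.1, 8.7]
width: 0.251
finger_force: 55.0
```

>>> play_rows(grip_force=55, steps=[{"claw":0.1,"tx":0,"ty":0,"tz":0.3,"ax":0,"ay":0,"az":0},{"claw":0.1,"tx":0,"ty":0,"tz":0.8,"ax":0,"ay":0,"az":0},{"claw":0.1,"tx":0,"ty":0,"tz":1.5,"ax":0,"ay":0,"az":0},{"claw":0.1,"tx":0,"ty":0,"tz":2.3,"ax":0,"ay":0,"az":0},{"claw":0.1,"tx":0,"ty":0,"tz":3,"ax":0,"ay":0,"az":0},{"claw":0.1,"tx":0,"ty":0,"tz":3,"ax":0,"ay":0,"az":0},{"claw":0.1,"tx":0,"ty":0,"tz":3,"ax":0,"ay":0,"az":0},{"claw":0.1,"tx":0,"ty":0,"tz":3,"ax":0,"ay":0,"az":0}])

```text
clock: 4.8
ee_pos: [0.5671, -0.14, 0.2173]
orientation: [-0.0, 0.07, 0.998, 0.0]
wrist_force: [0.0, -0.3, -1.4]
width: 0.248
finger_force: 55.0
```

```bash
python3 - <<'E'
from h import *
s=read_state(); im=grab_frame("wrist"); cv2.imwrite("pics/w3.png",im[:,:,::-1]); print(s)
c=cam("wrist",s); p=np.array(s["ee_pos"]); print(proj(c,p),proj(c,p-[0,0,.069]),proj(c,p-[0,0,.089]))
a=grab_frame("scene")[:,:,::-1]; cs=cam("scene"); u=proj(cs,p).astype(int); print(u)
cv2.imwrite("pics/s3.png",a)
o=np.hstack([cv2.resize(im[100:300,150:350,::-1],(400,400),interpolation=2),cv2.resize(a[u[1]-50:u[1]+50,u[0]-50:u[0]+50],(400,400),interpolation=2)]); cv2.imwrite("pics/c3.png",o)
E
```

```text
{'clock': 4.8, 'q': array([-0.20092581,  0.27952408,  0.40653022,  1.82001173, -0.12494059,
        1.0673945 ,  1.68342256]), 'joint_velocities': array([ 2.93478464e-03,  2.09182681e-02, -4.27999247e-03,  1.35681480e-02,
       -5.10199206e-05, -4.84679848e-03,  2.35232664e-03]), 'joint_efforts': array([ 1.03692070e-01, -7.38211155e+01,  7.23703399e+00, -4.62618399e+01,
        9.81894275e-02,  1.59456711e-01, -3.18604521e-02]), 'ee_pos': array([ 0.5671262 , -0.13997014,  0.2172629 ]), 'orientation': array([-1.34043434e-04,  6.96139837e-02,  9.97573994e-01,  4.66993692e-05]), 'wrist_force': array([ 0.02349721, -0.31169986, -1.39229257]), 'ft_torque': array([ 0.02346942, -0.03363193,  0.01013008]), 'finger_force': 54.99277353286743, 'width': 0.24818383926602114}
[253.88503567 233.90801308] [254.47374759 205.20029427] [254.59133246 199.46643104]
[185 142]
```

View pics/c3.png

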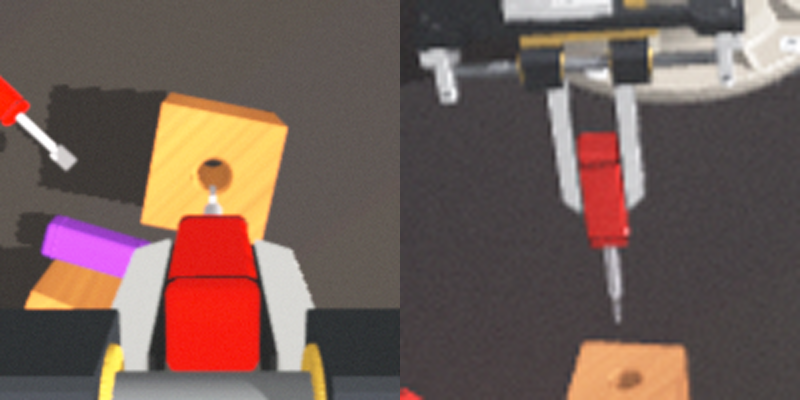

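The driver is lifted. The blade is edge-on in the wrist view (tip at ~(256,193)), so its width runs along tool x. The hole is at ~(257,188). Next is the screw.

>>> play_rows(steps=[{"claw":0.1,"tx":-1,"ty":7.7,"tz":0,"ax":0,"ay":0,"az":-3.07},{"claw":0.1,"tx":-1,"ty":7.7,"tz":0,"ax":0,"ay":0,"az":-3.07},{"claw":0.1,"tx":-1,"ty":7.7,"tz":0,"ax":0,"ay":0,"az":-3.07},{"claw":0.1,"tx":-1,"ty":7.7,"tz":0,"ax":0,"ay":0,"az":-3.07},{"claw":0.1,"tx":-1,"ty":7.7,"tz":0,"ax":0,"ay":0,"az":-3.07},{"claw":0.1,"tx":-1,"ty":7.7,"tz":0,"ax":0,"ay":0,"az":-3.07},{"claw":0.1,"tx":-1,"ty":7.7,"tz":0,"ax":0,"ay":0,"az":-3.07},{"claw":0.1,"tx":-1,"ty":7.7,"tz":0,"ax":0,"ay":0,"az":-3.07},{"claw":0.1,"tx":-1,"ty":7.7,"tz":-0.5,"ax":0,"ay":0,"az":-3.07},{"claw":0.1,"tx":-1,"ty":7.7,"tz":-1,"ax":0,"ay":0,"az":-3.07},{"claw":0.1,"tx":-1,"ty":7.7,"tz":-1.3,"ax":0,"ay":0,"az":-3.07},{"claw":0.1,"tx":-1,"ty":7.7,"tz":-1.3,"ax":0,"ay":0,"az":-3.07}])

```text
clock: 5.9
ee_pos: [0.5258, 0.167, 0.1623]
orientation: [-0.002, 0.229, 0.974, -0.002]
wrist_force: [-0.8, 0.9, -1.8]
width: 0.255
finger_force: 55.0
```

>>> play_rows(steps=[{"claw":0.1,"tx":0,"ty":0,"tz":0,"ax":0,"ay":0,"az":0},{"claw":0.1,"tx":0,"ty":0,"tz":0,"ax":0,"ay":0,"az":0},{"claw":0.1,"tx":0,"ty":0,"tz":0,"ax":0,"ay":0,"az":0},{"claw":0.1,"tx":0,"ty":0,"tz":0,"ax":0,"ay":0,"az":0},{"claw":0.1,"tx":0,"ty":0,"tz":0,"ax":0,"ay":0,"az":0}])

```text
clock: 6.32
ee_pos: [0.5278, 0.1679, 0.166]
orientation: [0.0, 0.229, 0.974, 0.0]
wrist_force: [0.5, -0.2, -1.7]
width: 0.255
finger_force: 55.0
```

```bash
python3 - <<'E'
from h import *
s=read_state(); im=grab_frame("wrist"); cv2.imwrite("pics/w4.png",im[:,:,::-1]); print({k:np.round(s[k],4) for k in ["clock","ee_pos","orientation","q","wrist_force"]})
c=cam("wrist",s); p=np.array(s["ee_pos"]); print(proj(c,p-[0,0,.089]),proj(c,[.527,.1683,.0545]))
cv2.imwrite("pics/c4.png",cv2.resize(im[140:260,190:320,::-1],None,fx=5,fy=5,interpolation=2))
E
```

```text
{'clock': np.float64(6.3167), 'ee_pos': array([0.5278, 0.1679, 0.166 ]), 'orientation': array([3.000e-04, 2.285e-01, 9.735e-01, 3.000e-04]), 'q': array([-0.6636,  0.2747,  0.2858,  1.9345, -0.0947,  0.9442,  0.7773]), 'wrist_force': array([ 0.488 , -0.1539, -1.7114])}
[254.83892539 199.75135428] [254.91338503 193.27554169]
```

View pics/c4.png

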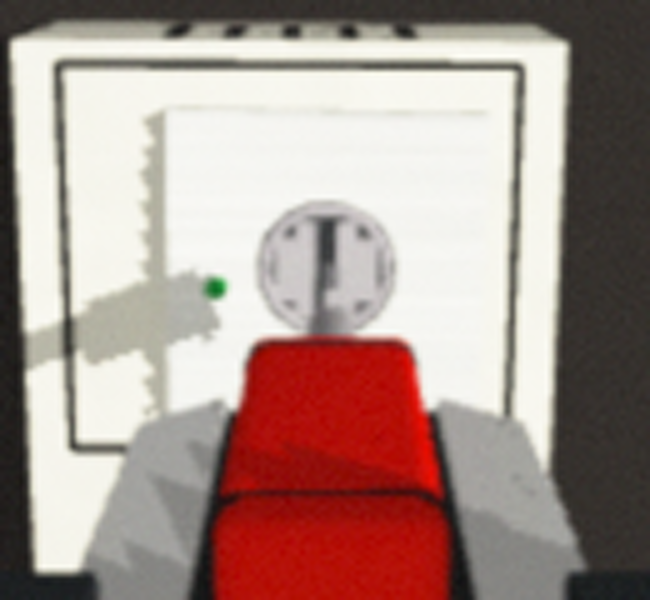

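The screw's slot runs from crop (327,215) to (320,310). The blade is in front of its lower half, nearly aligned. I'll read the pixel profiles to fine-align.

```bash
python3 - <<'E'
import cv2
g=cv2.cvtColor(cv2.imread("pics/w4.png"),cv2.COLOR_BGR2GRAY)
print("     "+" ".join(f"{u:3d}" for u in range(240,271)))
for v in range(178,210): print(v,":"," ".join(f"{x:3d}" for x in g[v,240:271]))
E
```

```text
240 241 242 243 244 245 246 247 248 249 250 251 252 253 254 255 256 257 258 259 260 261 262 263 264 265 266 267 268 269 270
178 : 245 246 245 245 246 246 245 246 245 246 245 245 246 245 246 245 245 245 246 246 245 245 245 245 245 245 245 246 245 244 245
179 : 247 247 246 247 247 247 246 247 246 246 245 245 245 244 244 244 244 244 244 244 245 246 246 246 246 246 246 245 246 245 246
180 : 247 247 247 247 247 247 247 245 245 244 232 211 202 201 198 195 195 206 215 229 239 245 246 247 247 246 246 247 246 246 247
181 : 246 246 246 247 246 246 245 237 225 202 187 187 195 193 192 193 194 198 200 201 212 227 239 244 245 245 245 245 246 246 245
182 : 244 245 245 245 244 242 228 190 174 184 188 190 192 190 191 191 191 190 189 195 201 205 208 225 238 243 244 244 245 244 245
183 : 244 245 244 245 242 229 193 177 183 190 183 160 144 132 125 122 120 131 144 168 188 194 199 204 213 233 243 244 244 244 244
184 : 247 247 247 245 226 186 181 186 184 183 182 175 153 117  85  70  77 123 159 177 188 184 185 200 204 209 233 243 245 244 245
185 : 246 247 243 230 187 175 187 165 141 173 197 194 176 125  76 
[... 2483 characters left out ...]
57 173 183 188 180 194 223 236 243 246 246 246 246
205 : 244 244 245 244 244 242 237 224 196 185 188 157 117 103 102 113 127 142 158 170 177 173 191 226 239 243 245 245 244 244 245
206 : 246 245 243 243 243 243 241 238 229 210 193 154 113 100 101 112 125 138 154 163 182 212 231 238 242 243 243 242 243 243 244
207 : 242 228 205 187 177 174 174 172 162 147 130 108  88  79  83  85  93 101 106 115 129 152 171 174 174 175 179 178 177 189 217
208 : 217 149 109  87  69  70  69  71  67  63  62  58  56  52  51  52  56  59  56  58  67  74  76  75  74  75  76  72  76  92 131
209 : 146  70  55  58  54  55  56  55  50  56  54  56  58  59  53  57  57  62  57  57  58  64  62  55  60  64  65  59  58  63  69
```

>>> play_rows(steps=[{"claw":0.1,"tx":-0.033,"ty":-0.016,"tz":-0.2,"ax":0,"ay":0,"az":0},{"claw":0.1,"tx":-0.033,"ty":-0.016,"tz":-0.35,"ax":0,"ay":0,"az":0},{"claw":0.1,"tx":-0.033,"ty":-0.016,"tz":-0.43,"ax":0,"ay":0,"az":0},{"claw":0.1,"tx":-0.033,"ty":-0.016,"tz":-0.43,"ax":0,"ay":0,"az":0},{"claw":0.1,"tx":-0.033,"ty":-0.016,"tz":-0.43,"ax":0,"ay":0,"az":0},{"claw":0.1,"tx":-0.033,"ty":-0.016,"tz":-0.43,"ax":0,"ay":0,"az":0}])

```text
clock: 6.87
ee_pos: [0.5263, 0.1673, 0.1482]
orientation: [-0.0, 0.228, 0.974, -0.0]
wrist_force: [0.1, -0.2, -1.4]
width: 0.253
finger_force: 55.0
```

```bash
cat > look.py <<'E'
from h import *
import sys
s=read_state(); im=grab_frame("wrist"); cv2.imwrite(f"pics/{sys.argv[1]}.png",im[:,:,::-1]); print({k:np.round(s[k],4) for k in ["clock","ee_pos","orientation","wrist_force","ft_torque"]})
c=cam("wrist",s); p=np.array(s["ee_pos"]); tx=q2R(s["orientation"])[:,0]
print("tip",proj(c,p-[0,0,.089]),"near",proj(c,p-[0,0,.089]+.007*tx),"screw",proj(c,[.527,.1683,.0545]))
g=cv2.cvtColor(im,cv2.COLOR_RGB2GRAY); u=int(proj(c,[.527,.1683,.0545])[0]); v=int(proj(c,[.527,.1683,.0545])[1])
print("     "+" ".join(f"{a:3d}" for a in range(u-17,u+18)))
for y in range(v-16,v+16): print(y,":"," ".join(f"{x:3d}" for x in g[y,u-17:u+18]))
E
python3 look.py w5
```

```text
{'clock': np.float64(6.8667), 'ee_pos': array([0.5263, 0.1673, 0.1482]), 'orientation': array([-0.000e+00,  2.284e-01,  9.736e-01, -1.000e-04]), 'wrist_force': array([ 0.0985, -0.1719, -1.4454]), 'ft_torque': array([0.0109, 0.0173, 0.0137])}
tip [254.92588444 199.79709032] near [254.91984378 192.56565065] screw [256.23425366 198.78796583]
     239 240 241 242 243 244 245 246 247 248 249 250 251 252 253 254 255 256 257 258 259 260 261 262 263 264 265 266 267 268 269 270 271 272 273
182 : 245 245 245 245 246 246 245 245 245 245 245 245 245 245 245 244 245 245 244 244 244 244 244 244 244 244 244 243 245 244 244 243 244 244 244
183 : 244 244 244 245 244 245 244 245 245 245 244 244 245 244 244 244 243 243 244 245 244 245 244 244 244 244 245 245 245 244 245 244 244 245 245
184 : 247 246 247 247 247 246 246 246 246 247 245 246 244 245 243 237 233 231 232 240 243 244 245 245 246 245 246 245 245 245 246 246 245 246 246
185 : 247 247 247 247 246 246 247 247 246 244 244 238 225 204 198 194 190 188 190 201 207 209 226 240 244 245 245 245 246 246 246 245 245 245 244
186 : 245 246 245 246 246 246 
[... 3357 characters left out ...]
  57  52  51  57  57  53  56  57  55  59  57  57  58  58  58  59  62  54  59  54  56  59  60  59  60  68 110 192 236
210 : 175  84  54  53  58  58  57  61  62  64  62  56  60  60  59  61  63  61  65  62  65  58  66  60  61  57  60  58  65  68  65  66  84 152 228
211 : 161  73  51  57  61  58  60  64  61  60  53  56  57  61  60  59  57  59  58  66  64  60  58  59  65  63  64  64  62  62  61  68  77 119 217
212 : 116  61  54  53  58  57  60  62  58  56  61  60  60  60  56  62  65  64  62  68  60  62  65  61  59  68  63  59  63  67  59  68  71  98 191
213 :  93  58  54  56  61  61  61  63  61  61  59  63  62  59  62  63  61  61  63  62  58  67  63  60  60  63  63  64  61  63  62  70  75 103 186
```

The blade sits about 0.5 mm to the left of the slot centre (255.7 against 256.3 px). I'll correct that and descend gently.

>>> play_rows(steps=[{"claw":0.1,"tx":0.006,"ty":0.011,"tz":0,"ax":0,"ay":0,"az":0},{"claw":0.1,"tx":0.006,"ty":0.011,"tz":-0.03,"ax":0,"ay":0,"az":0},{"claw":0.1,"tx":0.006,"ty":0.011,"tz":-0.06,"ax":0,"ay":0,"az":0},{"claw":0.1,"tx":0.006,"ty":0.011,"tz":-0.09,"ax":0,"ay":0,"az":0},{"claw":0.1,"tx":0.006,"ty":0.011,"tz":-0.09,"ax":0,"ay":0,"az":0},{"claw":0.1,"tx":0.006,"ty":0.011,"tz":-0.09,"ax":0,"ay":0,"az":0}])

```text
clock: 7.42
ee_pos: [0.5264, 0.1677, 0.1445]
orientation: [-0.0, 0.228, 0.974, -0.0]
wrist_force: [0.3, 0.6, -1.6]
width: 0.254
finger_force: 55.0
```

>>> play_rows(steps=[{"claw":0.1,"tx":0,"ty":0,"tz":-0.02,"ax":0,"ay":0,"az":0},{"claw":0.1,"tx":0,"ty":0,"tz":-0.04,"ax":0,"ay":0,"az":0},{"claw":0.1,"tx":0,"ty":0,"tz":-0.05,"ax":0,"ay":0,"az":0},{"claw":0.1,"tx":0,"ty":0,"tz":-0.05,"ax":0,"ay":0,"az":0},{"claw":0.1,"tx":0,"ty":0,"tz":-0.05,"ax":0,"ay":0,"az":0}])

```text
clock: 7.83
ee_pos: [0.5264, 0.1677, 0.1425]
orientation: [-0.0, 0.228, 0.974, -0.0]
wrist_force: [-0.2, 0.0, -0.8]
width: 0.254
finger_force: 55.0
```

>>> play_rows(steps=[{"claw":0.1,"tx":0,"ty":0,"tz":-0.02,"ax":0,"ay":0,"az":0},{"claw":0.1,"tx":0,"ty":0,"tz":-0.04,"ax":0,"ay":0,"az":0},{"claw":0.1,"tx":0,"ty":0,"tz":-0.04,"ax":0,"ay":0,"az":0},{"claw":0.1,"tx":0,"ty":0,"tz":-0.04,"ax":0,"ay":0,"az":0}])

```text
clock: 8.17
ee_pos: [0.5264, 0.1677, 0.1409]
orientation: [-0.0, 0.228, 0.974, -0.0]
wrist_force: [0.6, -0.4, -1.5]
width: 0.255
finger_force: 55.0
```

>>> play_rows(steps=[{"claw":0.1,"tx":0,"ty":0,"tz":-0.02,"ax":0,"ay":0,"az":0},{"claw":0.1,"tx":0,"ty":0,"tz":-0.04,"ax":0,"ay":0,"az":0},{"claw":0.1,"tx":0,"ty":0,"tz":-0.04,"ax":0,"ay":0,"az":0},{"claw":0.1,"tx":0,"ty":0,"tz":-0.04,"ax":0,"ay":0,"az":0}])

```text
clock: 8.5
ee_pos: [0.5264, 0.1677, 0.1392]
orientation: [-0.0, 0.228, 0.974, -0.0]
wrist_force: [-0.4, -0.6, -1.1]
width: 0.251
finger_force: 55.0
```

>>> play_rows(steps=[{"claw":0.1,"tx":0,"ty":0,"tz":-0.02,"ax":0,"ay":0,"az":0},{"claw":0.1,"tx":0,"ty":0,"tz":-0.04,"ax":0,"ay":0,"az":0},{"claw":0.1,"tx":0,"ty":0,"tz":-0.04,"ax":0,"ay":0,"az":0},{"claw":0.1,"tx":0,"ty":0,"tz":-0.04,"ax":0,"ay":0,"az":0}])

```text
clock: 8.83
ee_pos: [0.5266, 0.1678, 0.138]
orientation: [0.0, 0.228, 0.974, 0.0]
wrist_force: [-0.8, -1.1, 4.3]
width: 0.251
finger_force: 55.0
```

>>> play_rows(steps=[{"claw":0.1,"tx":0,"ty":0,"tz":-0.015,"ax":0,"ay":0,"az":0},{"claw":0.1,"tx":0,"ty":0,"tz":-0.03,"ax":0,"ay":0,"az":0},{"claw":0.1,"tx":0,"ty":0,"tz":-0.03,"ax":0,"ay":0,"az":0},{"claw":0.1,"tx":0,"ty":0,"tz":-0.03,"ax":0,"ay":0,"az":0}])

```text
clock: 9.17
ee_pos: [0.5266, 0.1678, 0.1368]
orientation: [0.0, 0.228, 0.974, 0.0]
wrist_force: [-0.9, -0.3, 6.7]
width: 0.249
finger_force: 55.0
```

The blade is seated: contact came at about the slot-floor height. I'll press further, in small steps.

>>> play_rows(steps=[{"claw":0.1,"tx":0,"ty":0,"tz":-0.012,"ax":0,"ay":0,"az":0},{"claw":0.1,"tx":0,"ty":0,"tz":-0.024,"ax":0,"ay":0,"az":0},{"claw":0.1,"tx":0,"ty":0,"tz":-0.036,"ax":0,"ay":0,"az":0},{"claw":0.1,"tx":0,"ty":0,"tz":-0.036,"ax":0,"ay":0,"az":0},{"claw":0.1,"tx":0,"ty":0,"tz":-0.036,"ax":0,"ay":0,"az":0}])

```text
clock: 9.58
ee_pos: [0.5266, 0.1677, 0.1355]
orientation: [0.0, 0.228, 0.974, 0.0]
wrist_force: [-1.7, -0.4, 8.1]
width: 0.253
finger_force: 55.0
```

```bash
python3 - <<'E'
from h import *
f=[]
for i in range(4):
    s=read_state(); f.append(s["wrist_force"][2]); grab_frame("top")
print(np.round(f,2),s["ee_pos"],s["ft_torque"])
E
```

```text
[8.09 8.79 8.59 8.75] [0.5266277  0.16775516 0.135469  ] [-0.31527381  0.64054217 -0.00214413]
```

>>> play_rows(steps=[{"claw":0.1,"tx":0,"ty":0,"tz":-0.012,"ax":0,"ay":0,"az":0},{"claw":0.1,"tx":0,"ty":0,"tz":-0.024,"ax":0,"ay":0,"az":0},{"claw":0.1,"tx":0,"ty":0,"tz":-0.028,"ax":0,"ay":0,"az":0},{"claw":0.1,"tx":0,"ty":0,"tz":-0.028,"ax":0,"ay":0,"az":0},{"claw":0.1,"tx":0,"ty":0,"tz":-0.028,"ax":0,"ay":0,"az":0}])

```text
clock: 10.2
ee_pos: [0.5267, 0.1677, 0.1345]
orientation: [0.0, 0.228, 0.974, 0.0]
wrist_force: [-1.8, -1.4, 11.4]
width: 0.252
finger_force: 55.0
```

```bash
python3 - <<'E'
from h import *
f=[]
for i in range(4):
    s=read_state(); f.append(s["wrist_force"][2]); grab_frame("top")
print(np.round(f,2),s["ee_pos"],s["ft_torque"])
E
```

```text
[11.4  11.13 11.08 10.64] [0.52664772 0.16777957 0.13447142] [-0.36130992  0.80268941  0.00409985]
```

About 12.4 N net, so roughly 3.7 mm down. I'll turn clockwise in stages while watching the forces.

>>> play_rows(steps=[{"claw":0.1,"tx":0,"ty":0,"tz":0,"ax":0,"ay":0,"az":-0.5},{"claw":0.1,"tx":0,"ty":0,"tz":0,"ax":0,"ay":0,"az":-1},{"claw":0.1,"tx":0,"ty":0,"tz":0,"ax":0,"ay":0,"az":-1.5},{"claw":0.1,"tx":0,"ty":0,"tz":0,"ax":0,"ay":0,"az":-2},{"claw":0.1,"tx":0,"ty":0,"tz":0,"ax":0,"ay":0,"az":-2.5},{"claw":0.1,"tx":0,"ty":0,"tz":0,"ax":0,"ay":0,"az":-2.5},{"claw":0.1,"tx":0,"ty":0,"tz":0,"ax":0,"ay":0,"az":-2.5}])

```text
clock: 10.98
ee_pos: [0.5268, 0.1679, 0.1345]
orientation: [0.0, 0.354, 0.935, 0.0]
wrist_force: [-1.0, -1.4, 10.4]
width: 0.251
finger_force: 55.0
```

```bash
cat > f.py <<'E'
from h import *
F=[];T=[]
for i in range(3):
    s=read_state(); F.append(s["wrist_force"]);T.append(s["ft_torque"]); im=grab_frame("wrist")
y=q2R(s["orientation"])[:,1]
print(s["clock"],np.mean(F,0).round(2),np.mean(T,0).round(3),s["ee_pos"].round(4),"yaw",np.arctan2(y[1],y[0]).round(3))
E
python3 f.py
```

```text
11.0833 [-1.34 -0.96 10.73] [-0.357  0.577  0.045] [0.5269 0.1679 0.1346] yaw 0.848
```

>>> play_rows(steps=[{"claw":0.1,"tx":0,"ty":0,"tz":0,"ax":0,"ay":0,"az":-0.5},{"claw":0.1,"tx":0,"ty":0,"tz":0,"ax":0,"ay":0,"az":-1},{"claw":0.1,"tx":0,"ty":0,"tz":0,"ax":0,"ay":0,"az":-1.5},{"claw":0.1,"tx":0,"ty":0,"tz":0,"ax":0,"ay":0,"az":-2},{"claw":0.1,"tx":0,"ty":0,"tz":0,"ax":0,"ay":0,"az":-2.5},{"claw":0.1,"tx":0,"ty":0,"tz":0,"ax":0,"ay":0,"az":-3},{"claw":0.1,"tx":0,"ty":0,"tz":0,"ax":0,"ay":0,"az":-3.5},{"claw":0.1,"tx":0,"ty":0,"tz":0,"ax":0,"ay":0,"az":-4},{"claw":0.1,"tx":0,"ty":0,"tz":0,"ax":0,"ay":0,"az":-4.5},{"claw":0.1,"tx":0,"ty":0,"tz":0,"ax":0,"ay":0,"az":-4.5}])

```text
clock: 11.97
ee_pos: [0.5271, 0.1681, 0.1346]
orientation: [0.0, 0.564, 0.826, 0.001]
wrist_force: [0.5, 0.0, 10.5]
width: 0.249
finger_force: 55.0
```

```bash
python3 f.py
```

```text
12.0667 [ 0.19 -0.39 10.6 ] [-0.07   0.138  0.032] [0.5272 0.1681 0.1347] yaw 0.377
```

>>> play_rows(steps=[{"claw":0.1,"tx":0,"ty":0,"tz":0,"ax":0,"ay":0,"az":-0.5},{"claw":0.1,"tx":0,"ty":0,"tz":0,"ax":0,"ay":0,"az":-1},{"claw":0.1,"tx":0,"ty":0,"tz":0,"ax":0,"ay":0,"az":-1.5},{"claw":0.1,"tx":0,"ty":0,"tz":0,"ax":0,"ay":0,"az":-2},{"claw":0.1,"tx":0,"ty":0,"tz":0,"ax":0,"ay":0,"az":-2.5},{"claw":0.1,"tx":0,"ty":0,"tz":0,"ax":0,"ay":0,"az":-3},{"claw":0.1,"tx":0,"ty":0,"tz":0,"ax":0,"ay":0,"az":-3.5},{"claw":0.1,"tx":0,"ty":0,"tz":0,"ax":0,"ay":0,"az":-4},{"claw":0.1,"tx":0,"ty":0,"tz":0,"ax":0,"ay":0,"az":-4.5},{"claw":0.1,"tx":0,"ty":0,"tz":0,"ax":0,"ay":0,"az":-5},{"claw":0.1,"tx":0,"ty":0,"tz":0,"ax":0,"ay":0,"az":-5}])

```text
clock: 13.03
ee_pos: [0.5277, 0.1682, 0.1348]
orientation: [0.0, 0.758, 0.652, 0.001]
wrist_force: [1.2, -0.1, 10.9]
width: 0.252
finger_force: 55.0
```

```bash
python3 f.py
```

```text
13.1333 [ 1.69 -0.25 10.51] [-0.056 -0.509  0.01 ] [0.5277 0.1681 0.1348] yaw -0.147
```

>>> play_rows(steps=[{"claw":0.1,"tx":0,"ty":0,"tz":0,"ax":0,"ay":0,"az":-0.5},{"claw":0.1,"tx":0,"ty":0,"tz":0,"ax":0,"ay":0,"az":-1},{"claw":0.1,"tx":0,"ty":0,"tz":0,"ax":0,"ay":0,"az":-1.5},{"claw":0.1,"tx":0,"ty":0,"tz":0,"ax":0,"ay":0,"az":-2},{"claw":0.1,"tx":0,"ty":0,"tz":0,"ax":0,"ay":0,"az":-2},{"claw":0.1,"tx":0,"ty":0,"tz":0,"ax":0,"ay":0,"az":-2}])

```text
clock: 13.68
ee_pos: [0.5279, 0.1681, 0.1349]
orientation: [0.0, 0.821, 0.571, 0.001]
wrist_force: [2.2, 0.9, 10.1]
width: 0.251
finger_force: 55.0
```

```bash
python3 f.py
```

```text
13.7833 [2.41 0.35 9.92] [-0.192 -0.793  0.032] [0.5279 0.1681 0.1349] yaw -0.356
```

>>> play_rows(steps=[{"claw":0.1,"tx":0,"ty":0,"tz":0,"ax":0,"ay":0,"az":-0.4},{"claw":0.1,"tx":0,"ty":0,"tz":0,"ax":0,"ay":0,"az":-0.7},{"claw":0.1,"tx":0,"ty":0,"tz":0,"ax":0,"ay":0,"az":-0.7},{"claw":0.1,"tx":0,"ty":0,"tz":0,"ax":0,"ay":0,"az":-0.7}])

```text
clock: 14.17
ee_pos: [0.528, 0.168, 0.1349]
orientation: [0.0, 0.842, 0.54, 0.002]
wrist_force: [2.8, -0.2, 10.5]
width: 0.255
finger_force: 55.0
```

```bash
python3 f.py
```

```text
14.2667 [ 2.66 -0.25 10.56] [-0.15  -0.84   0.031] [0.528  0.168  0.1349] yaw -0.429
```

>>> play_rows(steps=[{"claw":0.1,"tx":0,"ty":0,"tz":0,"ax":0,"ay":0,"az":-0.4},{"claw":0.1,"tx":0,"ty":0,"tz":0,"ax":0,"ay":0,"az":-0.8},{"claw":0.1,"tx":0,"ty":0,"tz":0,"ax":0,"ay":0,"az":-0.8},{"claw":0.1,"tx":0,"ty":0,"tz":0,"ax":0,"ay":0,"az":-0.8}])

```text
clock: 14.65
ee_pos: [0.528, 0.168, 0.1349]
orientation: [0.0, 0.863, 0.504, 0.002]
wrist_force: [2.6, -1.0, 10.5]
width: 0.252
finger_force: 55.0
```

```bash
python3 f.py
```

```text
14.75 [ 2.98 -0.69  9.93] [-0.275 -0.905  0.082] [0.528  0.168  0.1349] yaw -0.513
```

>>> play_rows(steps=[{"claw":0.1,"tx":0,"ty":0,"tz":0,"ax":0,"ay":0,"az":-0.4},{"claw":0.1,"tx":0,"ty":0,"tz":0,"ax":0,"ay":0,"az":-0.7},{"claw":0.1,"tx":0,"ty":0,"tz":0,"ax":0,"ay":0,"az":-0.7},{"claw":0.1,"tx":0,"ty":0,"tz":0,"ax":0,"ay":0,"az":-0.7}])

```text
clock: 15.13
ee_pos: [0.528, 0.168, 0.1349]
orientation: [0.0, 0.881, 0.472, 0.002]
wrist_force: [3.7, -1.8, 10.8]
width: 0.252
finger_force: 55.0
```

```bash
python3 f.py
```

```text
15.2333 [ 3.39 -0.98  9.9 ] [-0.358 -0.938  0.198] [0.528  0.1679 0.1349] yaw -0.586
```

The torque has risen to 0.2 N m, which is the hard stop. I'll rise slowly, hold briefly, then withdraw.

>>> play_rows(steps=[{"claw":0.1,"tx":0,"ty":0,"tz":0.03,"ax":0,"ay":0,"az":0},{"claw":0.1,"tx":0,"ty":0,"tz":0.06,"ax":0,"ay":0,"az":0},{"claw":0.1,"tx":0,"ty":0,"tz":0.1,"ax":0,"ay":0,"az":0},{"claw":0.1,"tx":0,"ty":0,"tz":0.12,"ax":0,"ay":0,"az":0.5},{"claw":0.1,"tx":0,"ty":0,"tz":0.16,"ax":0,"ay":0,"az":0.5},{"claw":0.1,"tx":0,"ty":0,"tz":0.3,"ax":0,"ay":0,"az":0.5},{"claw":0.1,"tx":0,"ty":0,"tz":0.6,"ax":0,"ay":0,"az":0.5},{"claw":0.1,"tx":0,"ty":0,"tz":1,"ax":0,"ay":0,"az":0.5},{"claw":0.1,"tx":0,"ty":0,"tz":1.5,"ax":0,"ay":0,"az":0.5},{"claw":0.1,"tx":0,"ty":0,"tz":2,"ax":0,"ay":0,"az":0.5},{"claw":0.1,"tx":0,"ty":0,"tz":2,"ax":0,"ay":0,"az":0.5},{"claw":0.1,"tx":0,"ty":0,"tz":2,"ax":0,"ay":0,"az":0.5}])

```text
clock: 16.28
ee_pos: [0.5266, 0.1681, 0.2151]
orientation: [-0.0, 0.869, 0.495, 0.001]
wrist_force: [0.6, 0.4, -2.1]
width: 0.25
finger_force: 55.0
```

```bash
python3 - <<'E'
from h import *
s=read_state(); im=grab_frame("wrist"); cv2.imwrite("pics/w6.png",im[:,:,::-1]); print({k:np.round(s[k],4) for k in ["clock","ee_pos","orientation","q","wrist_force"]})
c=cam("wrist",s); u=proj(c,[.527,.1683,.0545]); print(u)
g=cv2.cvtColor(im,cv2.COLOR_RGB2GRAY).astype(int); u=u.astype(int)
print("\n".join(f"{y}: "+" ".join(f"{x:3d}" for x in g[y,u[0]-15:u[0]+16]) for y in range(u[1]-15,u[1]+13)))
hsv=cv2.cvtColor(im,cv2.COLOR_RGB2HSV); m=cv2.inRange(hsv,(45,100,40),(85,255,255)); print("green px",[(cv2.boundingRect(q)) for q in cv2.findContours(m,0,1)[0]])
E
```

```text
{'clock': np.float64(16.2833), 'ee_pos': array([0.5266, 0.1681, 0.2151]), 'orientation': array([-4.000e-04,  8.686e-01,  4.955e-01,  9.000e-04]), 'q': array([-0.9908,  0.2514,  0.6763,  1.9023, -0.182 ,  1.0472, -0.7725]), 'wrist_force': array([ 0.5962,  0.4417, -2.0905])}
[257.07401716 184.06047754]
169: 246 245 247 246 244 244 244 244 244 246 247 247 246 246 244 245 245 245 246 248 247 246 246 247 246 246 247 246 245 246 245
170: 245 246 247 245 244 244 244 243 243 246 247 247 246 245 245 245 245 245 245 246 248 246 246 246 246 246 247 245 245 246 245
171: 245 246 246 246 244 244 245 244 243 245 246 248 246 244 243 243 244 244 245 247 248 247 246 246 247 246 247 246 245 245 245
172: 245 246 246 245 245 245 245 245 243 245 246 245 243 233 223 227 231 232 236 243 246 246 246 246 245 247 247 246 245 245 246
173: 245 246 246 247 245 244 245 244 242 243 234 217 217 215 217 217 217 212 203 205 227 240 244 246 246 247 246 246 245 245 245
174: 245 245 246 246 245 244 245 242 231 224 221 208 201 197 194 184 191 193 195 194 205 214 228 241 245 246 247 246 245 245 244
175: 245 245 246 246 245
[... 2159 characters left out ...]
6 245 244
192: 244 245 244 245 245 238 213 189 198 197 177 157 180 196 194 158 118 112 129 165 194 203 201 187 210 235 244 246 246 243 244
193: 244 244 246 246 247 245 234 208 189 193 197 200 197 191 184 173 163 153 165 188 200 197 188 215 237 244 245 247 246 244 245
194: 245 244 245 246 247 245 242 238 226 197 187 197 197 188 182 190 178 148 144 182 188 183 213 237 244 245 245 246 246 244 244
195: 244 244 244 246 246 246 245 245 242 233 222 208 192 182 180 184 172 146 149 202 227 234 239 246 247 246 246 246 245 245 244
196: 243 245 245 246 246 246 245 245 245 243 240 239 227 200 186 204 219 223 226 237 242 246 246 246 246 245 245 246 245 244 244
green px [(260, 202, 3, 3), (318, 194, 9, 9)]
```

The screw is locked: the slot runs (255.5,177)→(258.3,191), about 1.44 rad from its start and pointing at the green dot at (261,203). I'll return to the pose over the stand.

>>> play_rows(steps=[{"claw":0.1,"tx":0.1,"ty":-0.8,"tz":0.05,"ax":0,"ay":0,"az":1.1},{"claw":0.1,"tx":0.2,"ty":-1.6,"tz":0.05,"ax":0,"ay":0,"az":2.2},{"claw":0.1,"tx":0.3,"ty":-2.4,"tz":0.05,"ax":0,"ay":0,"az":3.3},{"claw":0.1,"tx":0.4,"ty":-3.2,"tz":0.05,"ax":0,"ay":0,"az":4.4},{"claw":0.1,"tx":0.5,"ty":-4,"tz":0.05,"ax":0,"ay":0,"az":5.5},{"claw":0.1,"tx":0.6,"ty":-4.8,"tz":0.05,"ax":0,"ay":0,"az":6.6},{"claw":0.1,"tx":0.7,"ty":-5.6,"tz":0.05,"ax":0,"ay":0,"az":7.7},{"claw":0.1,"tx":0.8,"ty":-6.3,"tz":0.05,"ax":0,"ay":0,"az":8.8},{"claw":0.1,"tx":0.9,"ty":-7,"tz":0.05,"ax":0,"ay":0,"az":9.9},{"claw":0.1,"tx":1.01,"ty":-7.7,"tz":0.05,"ax":0,"ay":0,"az":11},{"claw":0.1,"tx":1.01,"ty":-7.7,"tz":0.05,"ax":0,"ay":0,"az":12.1},{"claw":0.1,"tx":1.01,"ty":-7.7,"tz":0.05,"ax":0,"ay":0,"az":13.2}])

```text
clock: 17.33
ee_pos: [0.5659, -0.1423, 0.2148]
orientation: [-0.001, 0.352, 0.936, -0.001]
wrist_force: [-0.5, 0.2, -1.6]
width: 0.25
finger_force: 55.0
```

>>> play_rows(steps=[{"claw":0.1,"tx":0,"ty":0,"tz":0,"ax":0,"ay":0,"az":1.1},{"claw":0.1,"tx":0,"ty":0,"tz":0,"ax":0,"ay":0,"az":2.2},{"claw":0.1,"tx":0,"ty":0,"tz":0,"ax":0,"ay":0,"az":3.3},{"claw":0.1,"tx":0,"ty":0,"tz":0,"ax":0,"ay":0,"az":4.4},{"claw":0.1,"tx":0,"ty":0,"tz":0,"ax":0,"ay":0,"az":5.57},{"claw":0.1,"tx":0,"ty":0,"tz":0,"ax":0,"ay":0,"az":5.57},{"claw":0.1,"tx":0,"ty":0,"tz":0,"ax":0,"ay":0,"az":5.57},{"claw":0.1,"tx":0,"ty":0,"tz":0,"ax":0,"ay":0,"az":5.57},{"claw":0.1,"tx":0,"ty":0,"tz":0,"ax":0,"ay":0,"az":5.57},{"claw":0.1,"tx":0,"ty":0,"tz":0,"ax":0,"ay":0,"az":5.57}])

```text
clock: 18.17
ee_pos: [0.5667, -0.1401, 0.2158]
orientation: [-0.0, 0.071, 0.998, -0.0]
wrist_force: [1.3, 0.5, -1.6]
width: 0.254
finger_force: 55.0
```

```bash
python3 - <<'E'
from h import *
s=read_state(); im=grab_frame("wrist")[:,:,::-1].copy(); cv2.imwrite("pics/w7.png",im); print({k:np.round(s[k],4) for k in ["clock","ee_pos","orientation","wrist_force"]})
y=q2R(s["orientation"])[:,1]; print("yaw",np.arctan2(y[1],y[0]))
c=cam("wrist",s); print("hole@257,187.5 (w3)",onz(c,257,187.5,.072))
a=cv2.imread("pics/w3.png")
cv2.imwrite("pics/c7.png",np.hstack([cv2.resize(k[160:240,215:295],(400,400),interpolation=2) for k in (a,im)]))
E
```

```text
{'clock': np.float64(18.1667), 'ee_pos': array([ 0.5667, -0.1401,  0.2158]), 'orientation': array([-2.000e-04,  7.060e-02,  9.975e-01, -1.000e-04]), 'wrist_force': array([ 1.2788,  0.4857, -1.5854])}
yaw 1.4295220193095601
hole@257,187.5 (w3) [ 0.56740586 -0.13781835  0.072     ]
```

View pics/c7.png

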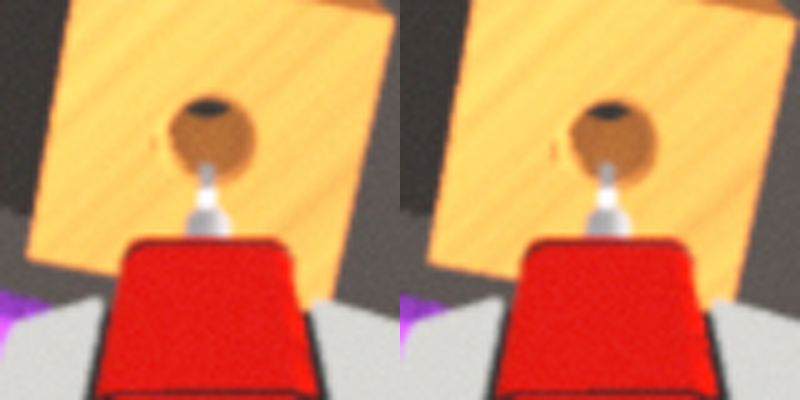

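The return view matches the lift view: tip at crop (206,165), just in front of the hole at (213,140). I'll lower it with a small +y correction.

>>> play_rows(steps=[{"claw":0.1,"tx":0.01,"ty":0.02,"tz":-0.5,"ax":0,"ay":0,"az":0},{"claw":0.1,"tx":0.01,"ty":0.02,"tz":-0.9,"ax":0,"ay":0,"az":0},{"claw":0.1,"tx":0.01,"ty":0.02,"tz":-1.2,"ax":0,"ay":0,"az":0},{"claw":0.1,"tx":0.01,"ty":0.02,"tz":-1.4,"ax":0,"ay":0,"az":0},{"claw":0.1,"tx":0.01,"ty":0.02,"tz":-1.6,"ax":0,"ay":0,"az":0},{"claw":0.1,"tx":0.01,"ty":0.02,"tz":-1.7,"ax":0,"ay":0,"az":0},{"claw":0.1,"tx":0.01,"ty":0.02,"tz":-1.7,"ax":0,"ay":0,"az":0}])

```text
clock: 18.8
ee_pos: [0.567, -0.1395, 0.1474]
orientation: [-0.0, 0.07, 0.998, -0.0]
wrist_force: [-0.1, 0.3, -1.7]
width: 0.251
finger_force: 55.0
```

>>> play_rows(steps=[{"claw":0.1,"tx":0,"ty":0,"tz":-0.2,"ax":0,"ay":0,"az":0},{"claw":0.1,"tx":0,"ty":0,"tz":-0.4,"ax":0,"ay":0,"az":0},{"claw":0.1,"tx":0,"ty":0,"tz":-0.6,"ax":0,"ay":0,"az":0},{"claw":0.1,"tx":0,"ty":0,"tz":-0.8,"ax":0,"ay":0,"az":0},{"claw":0.1,"tx":0,"ty":0,"tz":-1,"ax":0,"ay":0,"az":0},{"claw":0.1,"tx":0,"ty":0,"tz":-1.15,"ax":0,"ay":0,"az":0},{"claw":0.1,"tx":0,"ty":0,"tz":-1.15,"ax":0,"ay":0,"az":0},{"claw":0.1,"tx":0,"ty":0,"tz":-1.15,"ax":0,"ay":0,"az":0}])

```text
clock: 19.47
ee_pos: [0.567, -0.1396, 0.1016]
orientation: [-0.0, 0.07, 0.998, -0.0]
wrist_force: [0.2, -0.7, -0.8]
width: 0.252
finger_force: 55.0
```

In the hole with no contact; 3–4 mm left to go.

>>> play_rows(steps=[{"claw":0.1,"tx":0,"ty":0,"tz":-0.03,"ax":0,"ay":0,"az":0},{"claw":0.1,"tx":0,"ty":0,"tz":-0.06,"ax":0,"ay":0,"az":0},{"claw":0.1,"tx":0,"ty":0,"tz":-0.075,"ax":0,"ay":0,"az":0},{"claw":0.1,"tx":0,"ty":0,"tz":-0.075,"ax":0,"ay":0,"az":0},{"claw":0.1,"tx":0,"ty":0,"tz":-0.075,"ax":0,"ay":0,"az":0}])

```text
clock: 19.88
ee_pos: [0.5673, -0.1395, 0.0991]
orientation: [0.0, 0.07, 0.998, -0.0]
wrist_force: [0.4, -0.2, -0.9]
width: 0.252
finger_force: 55.0
```

>>> play_rows(steps=[{"claw":0.1,"tx":0,"ty":0,"tz":-0.03,"ax":0,"ay":0,"az":0},{"claw":0.1,"tx":0,"ty":0,"tz":-0.03,"ax":0,"ay":0,"az":0},{"claw":0.1,"tx":0,"ty":0,"tz":-0.03,"ax":0,"ay":0,"az":0}])

```text
clock: 20.13
ee_pos: [0.5674, -0.1395, 0.0981]
orientation: [0.0, 0.07, 0.998, 0.0]
wrist_force: [-0.7, 1.0, 5.3]
width: 0.254
finger_force: 55.0
```

Contact with the stand top. I'll release slowly and retreat upward.

>>> play_rows(grip_force=5, steps=[{"claw":0.25,"tx":0,"ty":0,"tz":0,"ax":0,"ay":0,"az":0},{"claw":0.25,"tx":0,"ty":0,"tz":0,"ax":0,"ay":0,"az":0},{"claw":0.3,"tx":0,"ty":0,"tz":0,"ax":0,"ay":0,"az":0},{"claw":0.35,"tx":0,"ty":0,"tz":0,"ax":0,"ay":0,"az":0},{"claw":0.45,"tx":0,"ty":0,"tz":0,"ax":0,"ay":0,"az":0},{"claw":0.55,"tx":0,"ty":0,"tz":0,"ax":0,"ay":0,"az":0},{"claw":0.55,"tx":0,"ty":0,"tz":0,"ax":0,"ay":0,"az":0}])

```text
clock: 20.72
ee_pos: [0.5672, -0.1395, 0.0977]
orientation: [-0.0, 0.07, 0.998, -0.0]
wrist_force: [-0.2, -0.7, -0.2]
width: 0.526
finger_force: 0.0
```

>>> play_rows(steps=[{"claw":0.55,"tx":0,"ty":0,"tz":0.3,"ax":0,"ay":0,"az":0},{"claw":0.55,"tx":0,"ty":0,"tz":0.8,"ax":0,"ay":0,"az":0},{"claw":0.55,"tx":0,"ty":0,"tz":1.5,"ax":0,"ay":0,"az":0},{"claw":0.55,"tx":0,"ty":0,"tz":2.3,"ax":0,"ay":0,"az":0},{"claw":0.55,"tx":0,"ty":0,"tz":3,"ax":0,"ay":0,"az":0},{"claw":0.55,"tx":0,"ty":0,"tz":3.3,"ax":0,"ay":0,"az":0},{"claw":0.55,"tx":0,"ty":0,"tz":3.3,"ax":0,"ay":0,"az":0},{"claw":0.55,"tx":0,"ty":0,"tz":3.3,"ax":0,"ay":0,"az":0}])

```text
clock: 21.38
ee_pos: [0.5673, -0.1394, 0.2303]
orientation: [0.001, 0.07, 0.998, 0.0]
wrist_force: [-0.2, 0.3, -1.0]
width: 0.552
finger_force: 0.0
```

```bash
python3 - <<'E'
from h import *
s=read_state(); t=grab_frame("wrist")[:,:,::-1].copy(); cv2.imwrite("pics/w8.png",t); c=cam("wrist",s)
m=((t[:,:,2]>225)&(t[:,:,1]<60)).astype(np.uint8)
u=proj(c,[.568,-.138,.142]).astype(int); x0,y0=u-25
q=max(cv2.findContours(m[y0:y0+50,x0:x0+50].copy(),0,1)[0],key=cv2.contourArea)+np.array([x0,y0])
bx=cv2.boxPoints(cv2.minAreaRect(q)); P=np.array([onz(c,a,b,.142) for a,b in bx])[:,:2]; e=P[1]-P[0]
print(s["clock"],s["wrist_force"],s["ee_pos"],"handle",P.mean(0).round(4),np.linalg.norm(e).round(4),np.linalg.norm(P[2]-P[1]).round(4),np.arctan2(e[1],e[0]))
a=grab_frame("scene")[:,:,::-1].astype(int); b=cv2.imread("pics/scene0.png").astype(int)
for n,w in dict(driver=(slice(160,190),slice(180,200)),pack=(slice(150,205),slice(262,315)),obj=(slice(228,252),slice(238,258)),bottle=(slice(198,228),slice(95,120)),box=(slice(142,178),slice(335,385))).items(): print(n,np.abs(a[w]-b[w]).mean().round(1))
E
```

```text
21.3833 [-0.22118995  0.34764878 -1.04116882] [ 0.56733261 -0.13940462  0.23032059] handle [ 0.5666 -0.1384] 0.0214 0.0223 1.431663166905412
driver 3.5
pack 1.6
obj 2.2
bottle 2.8
box 1.8
```

```bash
python3 -c "
from rig import *
print(sign_off())"
```

```text
the job is handed in; nothing more can be done
None
```

I locked the cover screw and put the screwdriver back upright in its stand, with the bystanders unmoved in the camera check. I handed the job in at about 21 s; the call returned no verdict.

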